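# Take the canister off the safety hook

## Robot

A 7-joint arm with a two-finger parallel gripper is mounted at the origin on a cart in front of the work surface, level with it; the furniture and walls round the work are solid. World frame = base frame: x ahead of the robot, y to its left, z up, the work surface at z = 0. Lengths are in mm, angles in rad, forces in N, time in s.
With the tool pointing down it reaches from about 400 to 875 mm from the base axis. Payload 4.4 kg.
Tool frame: the origin (TCP) lies at the very end of the fingers, on their centre line; the grasp point (between the pads) lies 19 mm behind it; y points along the fingers, z is the direction in which the jaws open and shut, and the axes are right-handed (so a half turn about y gives the same grasp; the last joint's range is limited). The gripper opens to 85 mm and grips with 20 to 120 N. Pads are 22 mm wide; open, the fingers measure 114 mm over their backs; the gripper's body (76 mm by 85 mm) begins 54 mm behind the grasp point. The pads swing forward as they close: fully open they stand 13 mm farther back than shut.
Start: joints at [-1.17, 0.628, 0.038, 1.517, -0.027, 0.996, -0.02], TCP at [292.499, 580.485, 201.413] pointing down, gripper open.
Joint ranges: [-3.06, 3.06], [-0.37, 2.12], [-1.25, 1.32], [0.18, 2.47], [-1.1, 4.24], [0.23, 1.98], [-2.94, 2.94]. Speed limits (rad/s): [2.57, 2.57, 3.14, 3.14, 3.14, 3.14, 3.14].

## Interface

Orientations are given as [roll, pitch, yaw] about the fixed x, y, z axes, in that order (R = Rz(yaw) Ry(pitch) Rx(roll)).
In Python, from cell import ctrl, imaging, finish_job gives the robot as it stands.
- The arm moves only by the shell command python3 -m inch 'ROWS'. ROWS is JSON, one flat list of numbers, 7 for each row, row after row: the opening, from 0 (shut) to 1 (fully open), then the shift along the tool's x, y, z in cm, then the turn, a rotation vector about the tool's x, y, z in degrees. A call has 1 to 12 rows; each row is the pose to reach, as a shift and turn from the pose commanded when the call began, along the tool's axes at that moment; what a row does not reach only later rows make up. A row lasts 1/10 s, in which the tool goes at most 50 mm and 8.59 degrees, less where a joint would pass 70% of its speed; a pose out of reach is approached as far as the arm can. A call with a gripper value outside its range is refused whole. The fingers move at their own pace and stop on an object; the grip force is fixed at half the most. Time passes only in rows, so rows that repeat a pose let the fingers close. It gives the time, the measured TCP pose, the force and the opening at its end, in the units of the state.
- ctrl.read_state(): the state, without advancing time (a new reading comes with each control period).
- imaging.get_image(name): name is "scene" or "side" or "wrist"; returns a dict with "img" (420x560x3 uint8, red, green, blue), "fx", "fy", "cx", "cy" (pixels), "R" (3x3) and "t" (3): a world point X has camera coordinates R X + t. Camera axes: x right, y down, z forward; pixel columns grow to the right and rows downward; lengths in mm; the calibration is good to about 2 mm. The wrist camera is an equidistant fisheye: a pixel r from the principal point sees the ray r / f radians off the axis. A picture is of the moment at which its call begins. There is no depth.
- finish_job(): hands the job in, once; it reports no verdict.
The state is a dict: "clock": time; "qpos": joint angles; "qd": joint speeds; "tau": joint torques, N m; "eef_pos": TCP position; "tool_rot": TCP orientation; "force": force on the tool from outside, world axes, zero at the start; "torque": the same for the moment, N m; "width": finger opening in mm.
Only numpy, scipy, OpenCV 4.12 (cv2) and the standard library are available. Lean on these libraries where they do the work, as an engineer would, in place of code of your own. Each camera call takes 0.05 s, during which the arm holds its last target.

## Task

Take the lidded metal canister off the safety hook and stand it upright in the flat-bottomed, straight-sided glass dish, setting it down while still held rather than dropping it, then let go. The hook's nose and sprung keeper trap the canister's handle: press the keeper open with the handle bar itself by drawing the hanging canister back towards the post, then lift the bar up behind the nose, over it and away, without pushing on the stand or its keeper with the gripper. Leave the shallow curved watch glass, the beaker, the roll of tape and the eraser where they are.

Things in the scene. Friction and masses are not known exactly. Their poses are not given: they have to be found in the camera images.
- stand: Fixed hook stand: dark base plate 150 x 110 x 10 mm, round post 18 mm thick, 172 mm high, and a flat hook arm 12 mm wide along its top. Nothing of it is higher than 187 mm. Origin under the post's axis at bench height, z up; the arm points along the stand's own -x, y is across it. In its frame the arm's top is at z=160, its underside at 143, the upturned tip at x=-108 to -100 mm.
- keeper (a joint): Angle of the sprung keeper in rad: 0 closed (at its stop), 1.3 wide open. A flat tongue 20 mm wide, 35 mm long, hinged on the arm at stand x=-56, z=151 mm, its free end leaning forward under the nose's rear end. The bar drawn back at seat height touches it at about x=-82 and has it about 0.6 to 0.7 open at x=-65 mm; it takes about 1 to 4 N and springs closed by itself.
- hook_seat (a point): Fixed point in the hook where the handle bar's centre lies when the canister hangs: stand frame x=-92, y=0, z=165 mm; axes as the stand's. The bar hangs up to 6 mm before or behind it, its round underside on the arm. From the bar's top there are 9 mm up to the nose.
- can_center (a point): Centre of the canister's body, half-way up: lidded steel cylinder 63 mm in diameter and 68 mm high, with a rigid bail handle; about 0.2 kg in all, 138 mm from base to handle bar, 118 mm over the handle. z up; y along the handle bar, x across it. It hangs on the hook with its x along the stand's x.
- can_base (a point): Centre of the canister's flat underside (34 mm below can_center), same axes. The base is 60 mm in diameter.
- can_bar (a point): Middle of the canister's handle bar, on the axis of the round 10 mm bar, 138 mm above the base and 70 mm above the lid. The bare middle, 44 mm long, lies in the hook.
- grip_left (a point): Centre of the black plastic grip on the handle bar to the +y side: a block 14 mm thick (along x), 26 mm long (along y), 26 mm high, at y=+35 mm and 7 mm above the bar's axis. Take either grip from above with the fingers closing along the canister's x.
- grip_right (a point): Centre of the like grip to the -y side, at y=-35 mm.
- dish: Open round glass dish, 93 mm outside and about 87 mm inside, flat floor about 2 mm thick, straight wall 16 mm high, loose on the bench. Origin at the centre of its underside, z up.
- watch_glass: Shallow curved watch glass, 71 mm across, 13 mm high, loose; a bystander. Origin at the centre of its underside.
- beaker: Glass beaker 56 mm across, 68 mm high, loose; a bystander. Origin at the centre of its underside.
- tape_1: Roll of brown tape 96 mm across, 48 mm high, loose; a bystander on the left.
- eraser: Small eraser 47 mm long, loose; a bystander on the left.
- nose_end (a point): Rear end of the fixed nose that reaches back from the hook's tip over the seat, at half its thickness: stand frame x=-76, z=183 mm; axes as the stand's. The nose is 8 mm thick (z=179 to 187) and spans x=-108 to -76 mm.
- gap (a point): Where the bar's centre is to be drawn back to before it is lifted: stand frame x=-65, z=165 mm (between -70 and -58 the bar clears nose and post). Then raise its centre above z=195, at most 207 (else the lid meets the arm), go forward over the nose to x=-155 or beyond at that height, and only then rise further.
Mind the look-alikes: they are no part of the job. What is shaped like the part that bears can_center but pink is not meant.

How it is judged (in metres and radians):
On the way, in this order (a step that is already met when the one before it is completed fails the run):
1. the handle bar, drawn back in the hook under nose height, has pressed the keeper open by more than 0.3 rad (value of joint keeper above 0.3 rad and x of can_bar in the frame of hook_seat between 0.01 and 0.045 m and z of can_bar in the frame of hook_seat below 0.025 m), for 0.05 s.
2. the handle is off the hook, more than 50 mm in front of its seat (x of can_bar in the frame of hook_seat below -0.05 m), for 0.05 s.
3. the canister, still held, has been lowered to the dish's floor (z of can_base in the frame of dish below 0.012 m and horizontal distance between can_base and dish below 0.02 m and contact force between the fingers and canister above 0.5 N), for 0.05 s.
At the end, for the whole second after the job is handed in: The canister stands upright (within 0.08 rad) and at rest on the floor of the glass dish (base within 8 mm of the dish's underside, centres within 18 mm), the dish lies flat on the bench, and the hook's keeper has sprung closed (under 0.15 rad) (z of can_base in the frame of dish between -0.003 and 0.008 m and horizontal distance between can_base and dish below 0.018 m and angle between each of can_base, dish's own z axis and vertical below 0.08 rad and height (world z) of dish below 0.008 m and linear speed of canister below 0.02 m/s and value of joint keeper below 0.15 rad); the robot touches nothing.
It fails at once if the gripper or arm pushes on the stand or its keeper with more than 5 N (contact force between any of the fingers, the arm and stand above 5 N).
It fails at once if the watch glass, beaker, tape or eraser is moved by more than 30 mm (distance of any of watch_glass, beaker, tape_1, eraser from where it was at the start of the episode above 0.03 m).
It also fails if it takes over 50 s, if anything falls off the work surface, if the arm or the gripper's body presses on something with over 40 N, if the wrist force passes 120 N, or if a joint passes its speed limit or range.

## Working session

There is one attempt and no reset: what is moved stays moved. The work goes in short steps, Python scripts to look and compute and a shell command to move; the robot and the scene stay as the last step left them, time stands still between calls to the robot, and variables do not carry over. Pictures are saved under pics/ and viewed, and the job is handed in when it is done.

```bash
ls; mkdir -p pics; python3 - <<'E'
from cell import ctrl, imaging
import cv2
s=ctrl.read_state(); print(s)
for n in ["scene","side","wrist"]:
    d=imaging.get_image(n); cv2.imwrite(f"pics/{n}0.png",d["img"][:,:,::-1])
    print(n,d["fx"],d["fy"],d["cx"],d["cy"],d["R"],d["t"])
E
```

```text
pics
{'clock': 0.0, 'qpos': array([-1.16981036,  0.62935164,  0.03845073,  1.51834202, -0.02702854,
        0.99632435, -0.02001391]), 'qd': array([-1.10256581e-03, -1.15522987e-07, -1.16681807e-03, -6.60486565e-04,
       -7.15210186e-04,  1.31011548e-04,  1.01679375e-04]), 'tau': array([ 1.17821455e-03, -5.63393748e+01,  1.22699350e+00, -1.93441826e+01,
        1.11308077e-02,  1.05155009e-02,  2.67226147e-05]), 'eef_pos': array([292.17805322, 579.87195537, 200.49404636]), 'tool_rot': array([-1.57270366e+00, -6.39031822e-06, -4.66821911e-01]), 'force': array([ 0.26628642, -0.44810413,  0.23221118]), 'torque': array([-0.01863717,  0.04171397,  0.01693767]), 'width': 85.11208224405578}
scene 463.03431272729154 463.03431272729154 273.86429090535785 209.74484345839812 [[ 0.53609592 -0.84414384  0.00472597]
 [-0.65333644 -0.41845081 -0.63091236]
 [ 0.53455837  0.3351419  -0.77583971]] [-333.69459263  424.54441343 1210.47293586]
side 433.5773886882111 433.5773886882111 281.0833266254229 216.40580254088493 [[-0.97715908 -0.21115404  0.02396044]
 [-0.09853774  0.35031028 -0.931436  ]
 [ 0.18828288 -0.91252215 -0.36311552]] [ 509.04117884  176.77527971 1250.8411928 ]
wrist 325.19226210127806 325.19226210127806 279.256346307707 206.39129635094588 [[ 0.44891817  0.89356919 -0.00256388]
 [ 0.84708797 -0.4246497   0.31955375]
 [ 0.28445463 -0.14562532 -0.94756468]] [-647.30061277  -41.50537044  381.22507747]
```

View pics/scene0.png

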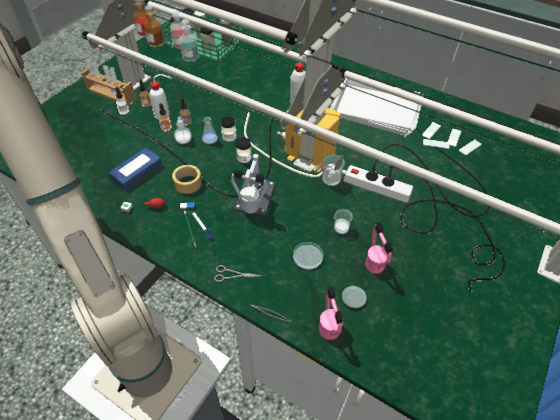

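View pics/side0.png

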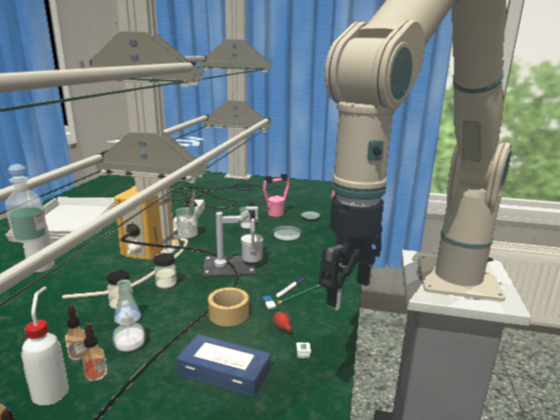

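View pics/wrist0.png

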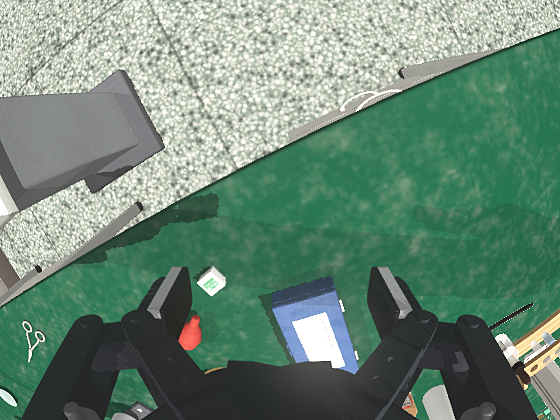

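```bash
python3 - <<'E'
import cv2
a=cv2.imread("pics/scene0.png")[140:280,200:400]; cv2.imwrite("pics/z1.png",cv2.resize(a,None,fx=4,fy=4,interpolation=cv2.INTER_CUBIC))
a=cv2.imread("pics/side0.png")[180:300,180:340]; cv2.imwrite("pics/z2.png",cv2.resize(a,None,fx=5,fy=5,interpolation=cv2.INTER_CUBIC))
E
```

```text
(no output)
```

View pics/z1.png

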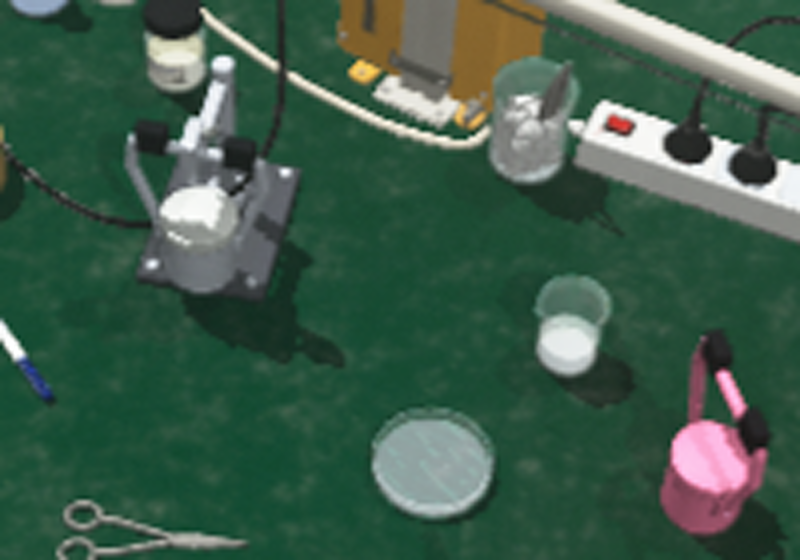

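View pics/z2.png

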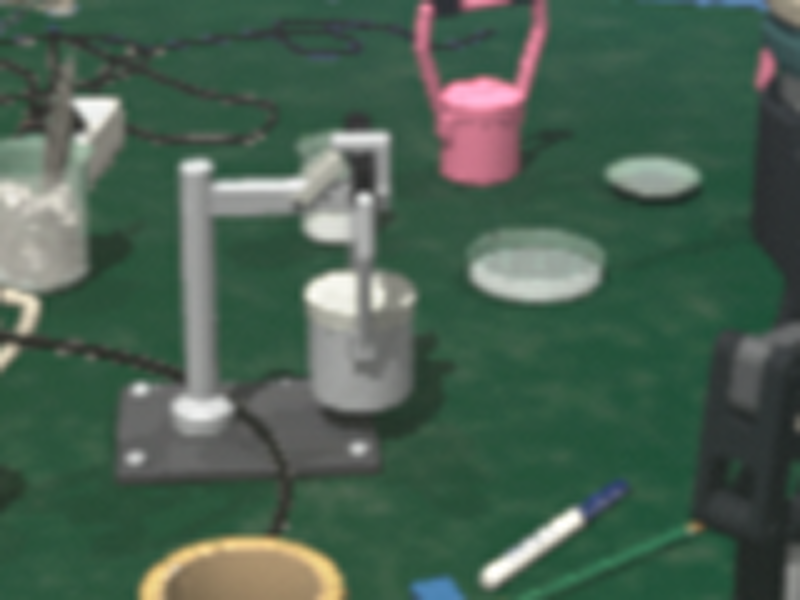

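```bash
cat > h.py <<'E'
import numpy as np, cv2
from cell import imaging
def cen(d): return -d["R"].T@d["t"]
def ray(d,u,v,fish=False):
    x=(u-d["cx"])/d["fx"]; y=(v-d["cy"])/d["fy"]
    if fish:
        r=np.hypot(x,y); k=np.sin(r)/r if r>1e-9 else 1; c=np.array([x*k,y*k,np.cos(r)])
    else: c=np.array([x,y,1.])
    w=d["R"].T@c; return w/np.linalg.norm(w)
def plane(d,u,v,z,fish=False):
    c=cen(d); w=ray(d,u,v,fish); return c+w*(z-c[2])/w[2]
def tri(*obs):
    A=np.zeros((3,3)); b=np.zeros(3)
    for d,u,v,f in obs:
        w=ray(d,u,v,f); P=np.eye(3)-np.outer(w,w); A+=P; b+=P@cen(d)
    p=np.linalg.solve(A,b); res=[np.linalg.norm((np.eye(3)-np.outer(ray(*o),ray(*o)))@(p-cen(o[0]))) for o in obs]
    return p.round(1),np.round(res,1)
def proj(d,X,fish=False):
    c=d["R"]@np.asarray(X,float)+d["t"]
    if fish:
        r=np.hypot(c[0],c[1]); th=np.arctan2(r,c[2]); return np.array([d["cx"]+d["fx"]*th*c[0]/r,d["cy"]+d["fy"]*th*c[1]/r])
    return np.array([d["cx"]+d["fx"]*c[0]/c[2],d["cy"]+d["fy"]*c[1]/c[2]])
E
python3 - <<'E'
from h import *
S=imaging.get_image("scene"); D=imaging.get_image("side")
s=lambda x,y:(S,200+x/4-.4,140+y/4-.4,False); e=lambda x,y:(D,180+x/5-.4,180+y/5-.4,False)
print("post",tri(s(223,66),e(197,165)), plane(*s(223,66)[:3],172),plane(*e(197,165)[:3],172))
for n,p in dict(l=(138,278),br=(262,297),tr=(300,170)).items(): print(n,plane(*s(*p)[:3],10))
for n,p in dict(nl=(118,475),nr=(380,468)).items(): print("side",n,plane(*e(*p)[:3],10))
for n,p in dict(L=(152,137),R=(239,153)).items(): print("grip",n,plane(*s(*p)[:3],172))
print("gripside",plane(*e(358,168)[:3],172))
print("base post side",plane(*e(202,415)[:3],10))
m=[(372,462),(493,462),(433,406),(433,520)]
for p in m: print("dish",plane(*s(*p)[:3],16))
for p in [(467,255),(605,255),(536,230),(536,290)]: print("dish side",plane(*e(*p)[:3],16))
for n,p in dict(wg=(354,297),bk=(342,230)).items(): print(n,plane(S,*p,0))
E
```

```text
post (array([680.2, 107.5, 169.4]), array([0.4, 0.4])) [677.47205407 105.75269945 172.        ] [678.43623709 113.14848963 172.        ]
l [565.75328357 121.30649947  10.        ]
br [604.55942921  23.07999285  10.        ]
tr [741.87681325  72.84294266  10.        ]
side nl [704.10502163 184.25266474  10.        ]
side nr [564.82428181 139.40379207  10.        ]
grip L [583.39847476 108.39024471 172.        ]
grip R [605.51981595  42.75452833 172.        ]
gripside [590.67934594  93.21975857 172.        ]
base post side [683.45183708 103.84768577  10.        ]
dish [ 510.18544279 -139.46851699   16.        ]
dish [ 560.33673936 -217.89377833   16.        ]
dish [ 581.1874001  -152.84720559   16.        ]
dish [ 490.25275662 -204.85551819   16.        ]
dish side [ 584.01396534 -157.7289261    16.        ]
dish side [ 491.5989196  -183.17978408   16.        ]
dish side [ 546.91081368 -214.78048994   16.        ]
dish side [ 526.07214189 -112.25854234   16.        ]
wg [ 490.89793541 -360.73273079    0.        ]
bk [ 689.7311648  -219.71744001    0.        ]
```

```bash
python3 - <<'E'
from h import *
S=imaging.get_image("scene"); D=imaging.get_image("side")
def pl(d,a,b):
    n=np.cross(ray(d,*a),ray(d,*b)); n/=np.linalg.norm(n); return n,n@cen(d)
print(cen(S),cen(D))
for a in [((88,37),(270,109)),((345,75),(560,150)),((190,10),(290,38)),((360,10),(560,65))]:
  for b in [((20,248),(262,125)),((0,170),(100,158)),((0,83),(190,68))]:
    n1,c1=pl(S,*a);n2,c2=pl(D,*b)
    w=np.cross(n1,n2); w/=np.linalg.norm(w)
    p=np.linalg.solve(np.array([n1,n2,[0,1,0]]),[c1,c2,0]); print(a,b,w.round(2),p.round())
E
```

```text
[-190.80579642 -509.71547383 1208.56032219] [ 279.32126145 1186.9801995   606.65785231]
((88, 37), (270, 109)) ((20, 248), (262, 125)) [ 0.12 -0.99 -0.09] [760.   0. 307.]
((88, 37), (270, 109)) ((0, 170), (100, 158)) [ 0.22 -0.96 -0.19] [726.   0. 339.]
((88, 37), (270, 109)) ((0, 83), (190, 68)) [ 0.03 -1.   -0.01] [469.   0. 580.]
((345, 75), (560, 150)) ((20, 248), (262, 125)) [ 0.21 -0.97 -0.15] [1891.    0. -314.]
((345, 75), (560, 150)) ((0, 170), (100, 158)) [ 0.29 -0.94 -0.2 ] [1084.    0.  274.]
((345, 75), (560, 150)) ((0, 83), (190, 68)) [ 0.02 -1.   -0.01] [696.   0. 557.]
((190, 10), (290, 38)) ((20, 248), (262, 125)) [ 0.63 -0.69 -0.36] [ 3387.     0. -1136.]
((190, 10), (290, 38)) ((0, 170), (100, 158)) [ 0.41 -0.89 -0.21] [1256.    0.  243.]
((190, 10), (290, 38)) ((0, 83), (190, 68)) [ 0.12 -0.99 -0.02] [784.   0. 548.]
((360, 10), (560, 65)) ((20, 248), (262, 125)) [ 0.87  0.16 -0.47] [-37404.      0.  21264.]
((360, 10), (560, 65)) ((0, 170), (100, 158)) [ 0.44 -0.87 -0.22] [1740.    0.  155.]
((360, 10), (560, 65)) ((0, 83), (190, 68)) [ 0.07 -1.   -0.01] [1063.    0.  520.]
```

```bash
python3 - <<'E'
import cv2
a=cv2.imread("pics/scene0.png")[0:260,60:560]; cv2.imwrite("pics/z3.png",cv2.resize(a,None,fx=1.6,fy=1.6,interpolation=cv2.INTER_CUBIC))
a=cv2.imread("pics/side0.png")[0:260,0:400]; cv2.imwrite("pics/z4.png",cv2.resize(a,None,fx=2,fy=2,interpolation=cv2.INTER_CUBIC))
E
```

```text
(no output)
```

View pics/z3.png

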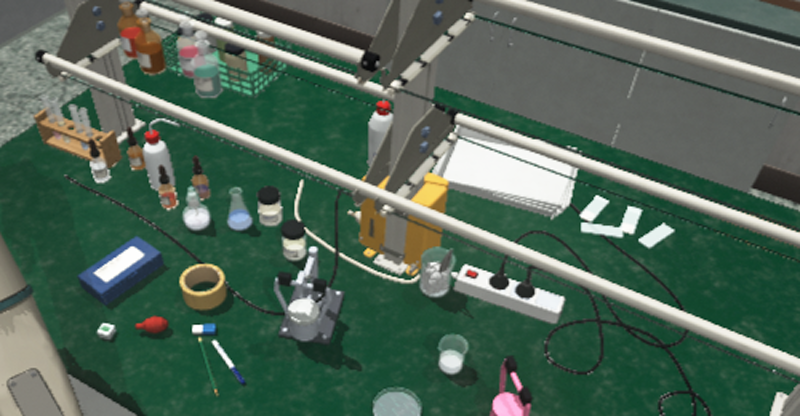

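View pics/z4.png

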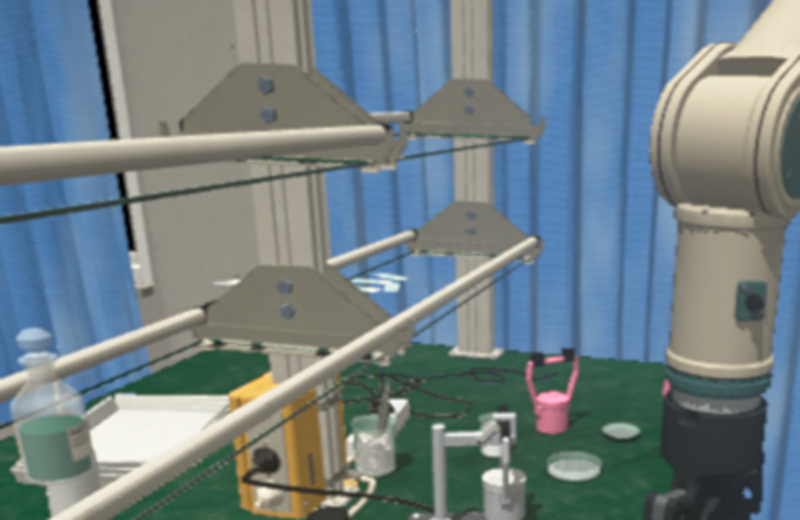

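```bash
python3 - <<'E'
from h import *
S=imaging.get_image("scene"); D=imaging.get_image("side")
def pl(d,a,b):
    n=np.cross(ray(d,*a),ray(d,*b)); n/=np.linalg.norm(n); return n,n@cen(d)
for a,b in [(((85,34),(560,228)),((30,257),(267,121))),(((153,4),(295,41)),((0,82),(190,67)))]:
    n1,c1=pl(S,*a);n2,c2=pl(D,*b)
    w=np.cross(n1,n2); w/=np.linalg.norm(w)
    for y in (0,200): print(w.round(2),np.linalg.solve(np.array([n1,n2,[0,1,0]]),[c1,c2,y]).round())
# hover shift: target above can centre
tcp=np.array([292.2,579.9,200.5]); 
import math
def toolax(yaw): return np.array([math.cos(yaw),math.sin(yaw),0]),np.array([0,0,-1.]),np.array([-math.sin(yaw),math.cos(yaw),0])
ax=toolax(-0.4668)
t=np.array([560,30,330]); print([round(float(a@(t-tcp))/10,2) for a in ax], -0.4668, "target tool yaw",math.radians(19.5-90))
E
```

```text
[ 0.04 -1.   -0.04] [773.   0. 292.]
[ 0.04 -1.   -0.04] [764. 200. 299.]
[ 0.15 -0.99 -0.02] [772.   0. 552.]
[ 0.15 -0.99 -0.02] [741. 200. 556.]
[48.66, -12.95, -37.05] -0.4668 target tool yaw -1.2304571226560024
```

```bash
python3 -m inch '[1,2,-2,-1.5,0,4,0, 1,6,-5,-4.5,0,9,0, 1,10,-7,-7.5,0,14,0, 1,14,-9,-10.5,0,19,0, 1,18,-11,-13.5,0,24,0, 1,22,-13,-16.5,0,29,0, 1,26,-13,-19.7,0,34,0, 1,30,-13,-22.9,0,39,0, 1,34,-13,-26,0,43.7,0, 1,38,-13,-29,0,43.7,0, 1,41,-13,-31.2,0,43.7,0, 1,43,-13,-32.7,0,43.7,0]'
python3 - <<'E'
from h import *
d=imaging.get_image("wrist"); cv2.imwrite("pics/w1.png",d["img"][:,:,::-1]); print(cen(d))
E
```

```text
clock: 1.65
eef_pos: [530.3, 91.4, 331.9]
tool_rot: [-1.57, -0.001, -1.232]
force: [1.2, 0.8, 0.6]
width: 85.2
[501.15422103 168.12022349 504.02074541]
```

View pics/w1.png

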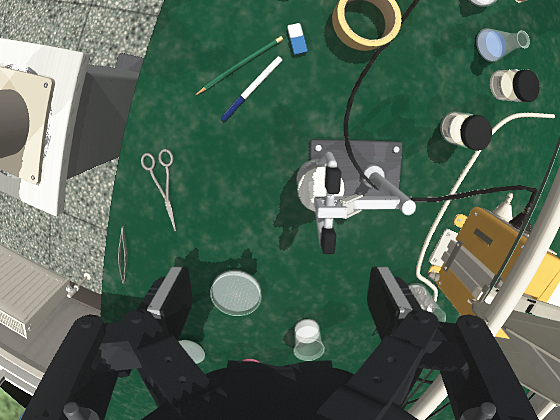

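```bash
python3 - <<'E'
import cv2
a=cv2.imread("pics/w1.png")[125:265,280:430]; cv2.imwrite("pics/z5.png",cv2.resize(a,None,fx=4,fy=4,interpolation=cv2.INTER_CUBIC))
E
```

```text
(no output)
```

View pics/z5.png

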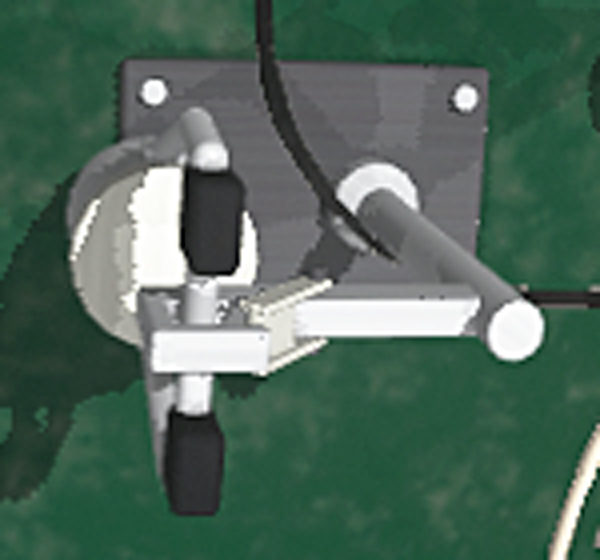

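```bash
python3 - <<'E'
from h import *
W=imaging.get_image("wrist"); S=imaging.get_image("scene"); D=imaging.get_image("side")
w=lambda x,y:(W,280+x/4-.4,125+y/4-.4,True)
P=lambda x,y,z:plane(*w(x,y)[:3],z,True)
def hd(a,b): v=b-a; return np.degrees(np.arctan2(v[1],v[0])),np.hypot(*v[:2])
post=P(515,328,172); print("post",post)
a=P(122,62,10);b=P(490,70,10);print("plate",a,b,hd(a,b))
n=[P(*p,187) for p in [(152,332),(270,331),(268,374),(153,373)]]
print("nose",*n,hd(n[0],n[1]),hd(n[3],n[2]),"wid",hd(n[2],n[1]))
nc=sum(n)/4;print("nosec",nc,hd(nc,post))
L=P(209,184,180);Rr=P(196,462,178)
gl=[P(*p,185) for p in [(186,172),(240,172),(244,240)]]
print("grip L top corners",gl)
gr=[P(*p,185) for p in [(175,413),(218,413),(172,515),(220,515)]]
print("grip R top corners",gr)
print("bar mid",P(199,295,170),P(195,390,170))
s=lambda x,y:(S,200+x/4-.4,140+y/4-.4,False); e=lambda x,y:(D,180+x/5-.4,180+y/5-.4,False)
print("post tri",tri(w(515,328),s(223,66),e(197,163)))
print("dish wrist",plane(W,236,292,0,True), tri((W,236,293,True),s(433,462)))
E
```

```text
post [680.93717525 101.51634459 172.        ]
plate [569.69193371 117.42837438  10.        ] [710.10527663 167.42581901  10.        ] (np.float64(19.599457614181887), np.float64(149.04915745893118))
nose [577.90836321  70.43109357 187.        ] [607.40698319  80.85445849 187.        ] [611.63923727  69.55156744 187.        ] [582.3003788   59.89756537 187.        ] (np.float64(19.46090894481637), np.float64(31.286021108057355)) (np.float64(18.21387983160576), np.float64(30.88637842958893)) wid (np.float64(110.52790819709095), np.float64(12.069271751120848))
nosec [594.81374062  70.18367122 187.        ] (np.float64(19.991955416810782), np.float64(91.64596234045115))
grip L top corners [array([571.27162374, 112.54435527, 185.        ]), array([584.33266738, 117.23443589, 185.        ]), array([591.98691482, 100.98913051, 185.        ])]
grip R top corners [array([592.62384753,  50.48031453, 185.        ]), array([603.72236056,  54.20621434, 185.        ]), array([603.37962733,  21.71585227, 185.        ]), array([616.24805769,  25.90371771, 185.        ])]
bar mid [590.23625536  79.62719723 170.        ] [599.56577473  53.48988447 170.        ]
post tri (array([680.4, 104.4, 170.7]), array([3.1, 2.8, 1.5]))
dish wrist [ 539.94498183 -187.92818455    0.        ] (array([ 538.2, -179.1,   14.2]), array([1.6, 1.6]))
```

```bash
cat >> h.py <<'E'
def delta(target):
    from cell import ctrl
    from scipy.spatial.transform import Rotation as Ro
    s=ctrl.read_state(); R=Ro.from_euler("xyz",s["tool_rot"]).as_matrix()
    print("tcp",s["eef_pos"].round(1),"rot",np.degrees(s["tool_rot"]).round(2),"F",s["force"].round(1),"w",round(s["width"],1),"t",s["clock"])
    print("shift cm",(R.T@(np.array(target,float)-s["eef_pos"])/10).round(2))
E
python3 -c "
from h import *
delta([604.5,38,220])"
```

```text
tcp [529.4  94.3 331.4] rot [-9.000e+01  3.000e-02 -7.057e+01] F [-0.3  0.3 -0.3] w 85.6 t 1.85
shift cm [ 7.81 11.13  5.21]
```

```bash
python3 -m inch '[1,2,2,1.5,0,0.2,0, 1,5,5,3.5,0,0.2,0, 1,7,8,4.8,0,0.2,0, 1,7.8,10,5.2,0,0.2,0, 1,7.8,11.1,5.2,0,0.2,0, 1,7.8,11.1,5.2,0,0.2,0, 1,7.8,11.1,5.2,0,0.2,0]'
python3 - <<'E'
from h import *
d=imaging.get_image("wrist"); cv2.imwrite("pics/w2.png",d["img"][:,:,::-1])
delta([604.5,38,155])
for p in [(604.5,38,185),(606.5,37.2,185),(594.8,70.2,187)]: print(proj(d,p,True))
D=imaging.get_image("side"); cv2.imwrite("pics/z6.png",cv2.resize(D["img"][150:300,160:360,::-1],None,fx=4,fy=4,interpolation=cv2.INTER_CUBIC))
E
```

```text
clock: 2.55
eef_pos: [604.3, 40.7, 221.3]
tool_rot: [-1.57, 0.001, -1.231]
force: [-0.4, 0.6, 0.7]
width: 85.5
tcp [604.7  40.5 221.7] rot [-8.988e+01  2.000e-02 -7.053e+01] F [-0.6 -0.   1. ] w 85.3 t 2.6
shift cm [ 0.23  6.67 -0.12]
[280.79289531 225.80212483]
[283.12202317 227.70302648]
[283.39384219 179.19340682]
```

View pics/w2.png

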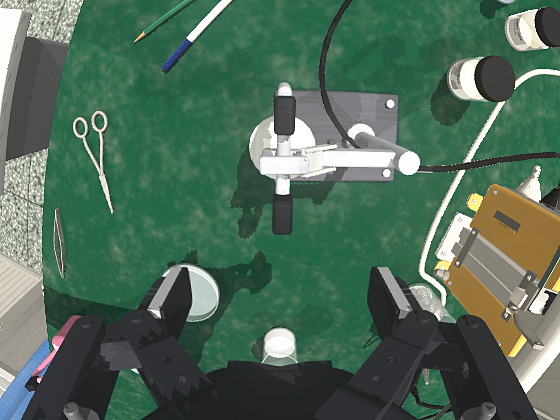

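View pics/z6.png

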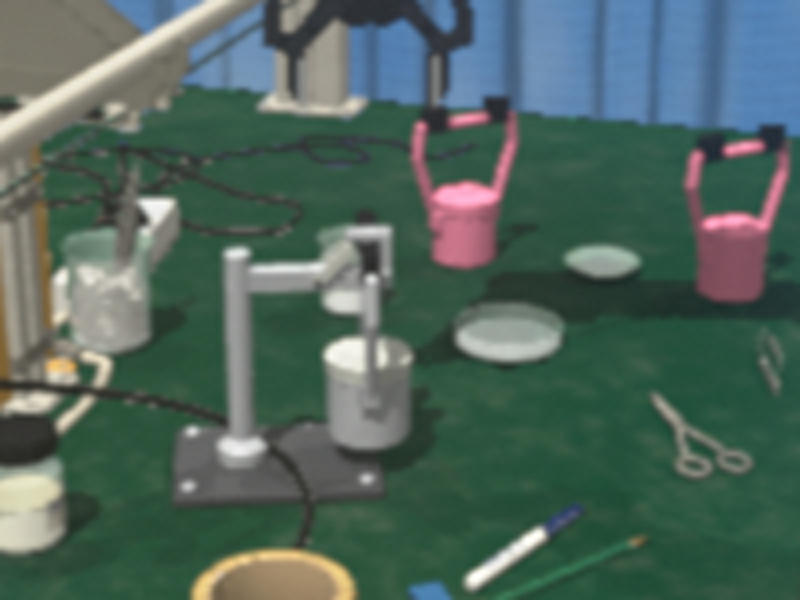

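```bash
python3 - <<'E'
from h import *
d=imaging.get_image("wrist"); print(cen(d)); cv2.imwrite("pics/z7.png",cv2.resize(d["img"][80:250,240:420,::-1],None,fx=4,fy=4,interpolation=cv2.INTER_CUBIC))
c=np.cos(np.radians(19.6));s=np.sin(np.radians(19.6))
X=np.array([c,s,0]);Y=np.array([-s,c,0])
o=np.array([594.8,70.2,0])
for y,z in [(-22,185),(-22,159),(-48,185),(22,185),(48,185),(48,159)]:
    for x in (-9,5): print(x,y,z,((proj(d,o+x*X+y*Y+[0,0,z],True)-[240,80])*4+1.5).round())
for x,z in [(-16,187),(16,187),(92,172)]:print("nose/post",((proj(d,o+x*X+[0,0,z],True)-[240,80])*4+1.5).round())
E
```

```text
[575.42133878 116.57879321 394.21338486]
-9 -22 185 [119. 516.]
5 -22 185 [201. 516.]
-9 -22 159 [123. 471.]
5 -22 159 [197. 471.]
-9 -48 185 [121. 654.]
5 -48 185 [200. 654.]
-9 22 185 [117. 258.]
5 22 185 [203. 258.]
-9 48 185 [116.  97.]
5 48 185 [204.  97.]
-9 48 159 [120.  96.]
5 48 159 [199.  96.]
nose/post [ 75. 393.]
nose/post [270. 393.]
nose/post [669. 379.]
```

View pics/z7.png

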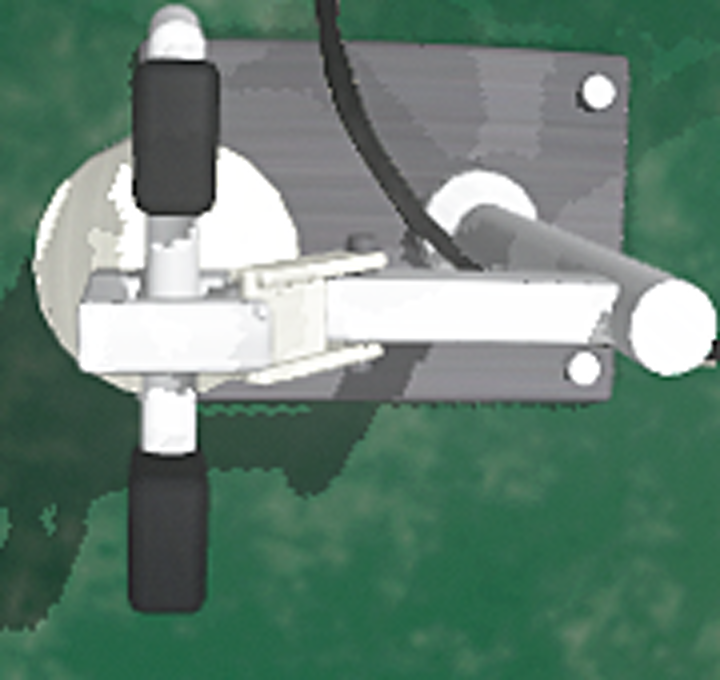

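```bash
python3 - <<'E'
from h import *
d=imaging.get_image("wrist"); print(cen(d))
P=lambda x,y,z:plane(d,240+(x-1.5)/4,80+(y-1.5)/4,z,True).round(1)
def hd(a,b): v=b-a; return np.degrees(np.arctan2(v[1],v[0])).round(1),np.hypot(*v[:2]).round(1)
S=imaging.get_image("scene"); s=(S,200+223/4-.4,140+66/4-.4,False)
post=P(671,327,172); n=[P(*p,187) for p in [(80,305),(270,305),(270,372),(80,372)]]; nc=sum(n)/4
print("post",post,"tri",tri((d,240+669.5/4,80+325.5/4,True),s)); print("nose",n,nc,hd(n[0],n[1]),hd(n[2],n[1]),hd(nc,post))
a=P(200,38,10);b=P(629,57,10);print("plate",a,b,hd(a,b)); b2=P(610,402,10); print(hd(b2,b),b2)
gr=[P(*p,185) for p in [(130,612),(206,612)]];print("gripR outer",gr,hd(*gr)); gl=[P(*p,185) for p in [(133,60),(219,60),(135,213),(214,213)]];print("gripL",gl)
delta([604,40,155])
E
```

```text
[575.47071555 116.32838514 394.17931994]
post [677.7 109.7 172. ] tri (array([680.9, 109.1, 166.7]), array([0.9, 0.9]))
nose [array([575.9,  78.7, 187. ]), array([604.8,  89. , 187. ]), array([608.7,  78.6, 187. ]), array([579.4,  68.2, 187. ])] [592.2    78.625 187.   ] (np.float64(19.6), np.float64(30.7)) (np.float64(110.6), np.float64(11.1)) (np.float64(20.0), np.float64(91.0))
plate [583.1 133.3  10. ] [705.8 177.1  10. ] (np.float64(19.6), np.float64(130.3))
(np.float64(109.9), np.float64(108.5)) [742.8  75.1  10. ]
gripR outer [array([601.3,  30. , 185. ]), array([613.8,  34.4, 185. ])] (np.float64(19.4), np.float64(13.3))
gripL [array([570.9, 118.7, 185. ]), array([583.6, 123.3, 185. ]), array([579.3,  95.5, 185. ]), array([591.3,  99.8, 185. ])]
tcp [604.8  39.4 221.6] rot [-89.89  -0.   -70.61] F [-0.6 -0.1 -0.1] w 85.2 t 2.8
shift cm [-0.08  6.66 -0.07]
```

```bash
python3 -m inch '[1,-0.46,0.8,0.08,0,0,0, 1,-0.46,2,0.08,0,0,0, 1,-0.46,3.2,0.08,0,0,0, 1,-0.46,4.4,0.08,0,0,0, 1,-0.46,5.4,0.08,0,0,0, 1,-0.46,6.2,0.08,0,0,0, 1,-0.46,6.66,0.08,0,0,0, 1,-0.46,6.66,0.08,0,0,0, 1,-0.46,6.66,0.08,0,0,0]'
python3 - <<'E'
from h import *
d=imaging.get_image("wrist"); cv2.imwrite("pics/w3.png",d["img"][:,:,::-1])
delta([604,44,155])
D=imaging.get_image("side"); cv2.imwrite("pics/z8.png",cv2.resize(D["img"][150:300,160:360,::-1],None,fx=4,fy=4,interpolation=cv2.INTER_CUBIC))
E
```

```text
clock: 3.7
eef_pos: [604.0, 43.4, 154.0]
tool_rot: [-1.57, -0.0, -1.233]
force: [0.6, 0.1, -0.1]
width: 85.5
tcp [604.1  43.4 154.3] rot [-8.994e+01 -1.000e-02 -7.065e+01] F [-0.   0.2 -0.4] w 85.4 t 3.75
shift cm [-0.06 -0.07  0.01]
```

View pics/w3.png

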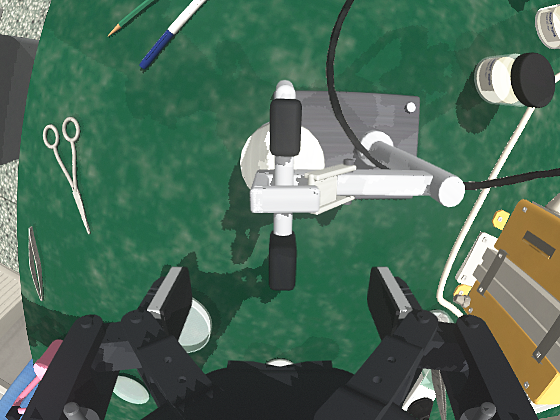

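View pics/z8.png

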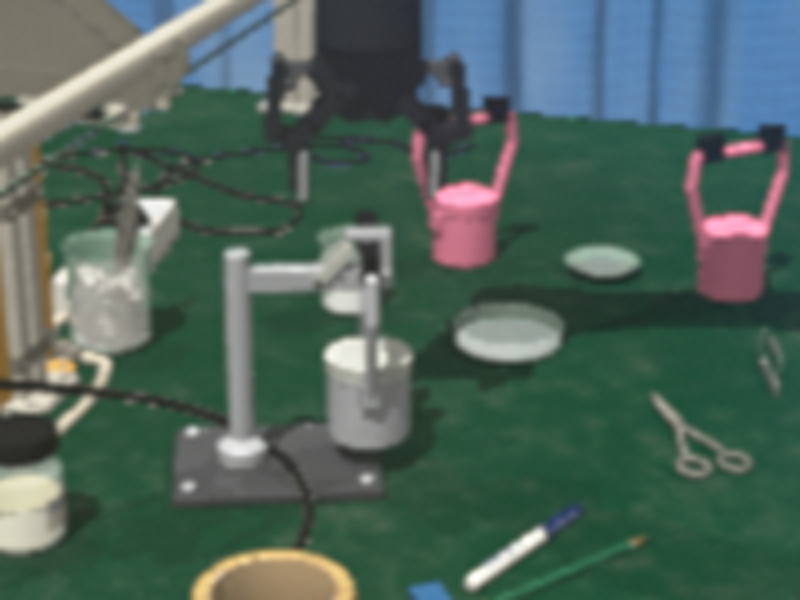

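```bash
python3 - <<'E'
from h import *
W=imaging.get_image("wrist");D=imaging.get_image("side");S=imaging.get_image("scene")
cv2.imwrite("pics/s2.png",cv2.resize(S["img"][120:290,180:380,::-1],None,fx=4,fy=3.5,interpolation=cv2.INTER_CUBIC))
X=np.array([.943,.332,0])
for dz in (0,13,19,32):
  for k in (-42,42,0):
    p=np.array([604.1,43.4,154.3+dz])+k*X
    print(dz,k,"W",proj(W,p,True).round(),"side z8",((proj(D,p)-[160,150])*4).round(),"scene",((proj(S,p)-[180,120])*[4,3.5]).round())
print(cen(W))
E
```

```text
0 -42 W [212. 244.] side z8 [423. 249.] scene [303. 252.]
0 42 W [353. 244.] side z8 [308. 252.] scene [329. 183.]
0 0 W [282. 245.] side z8 [366. 250.] scene [316. 217.]
13 -42 W [207. 254.] side z8 [423. 232.] scene [302. 242.]
13 42 W [358. 254.] side z8 [308. 235.] scene [329. 173.]
13 0 W [283. 255.] side z8 [366. 234.] scene [316. 207.]
19 -42 W [205. 259.] side z8 [423. 225.] scene [302. 237.]
19 42 W [360. 259.] side z8 [308. 227.] scene [329. 168.]
19 0 W [283. 260.] side z8 [366. 226.] scene [316. 202.]
32 -42 W [200. 271.] side z8 [423. 208.] scene [301. 227.]
32 42 W [366. 271.] side z8 [308. 210.] scene [329. 158.]
32 0 W [283. 272.] side z8 [366. 209.] scene [315. 192.]
[575.00309898 120.03518083 326.57056257]
```

View pics/s2.png

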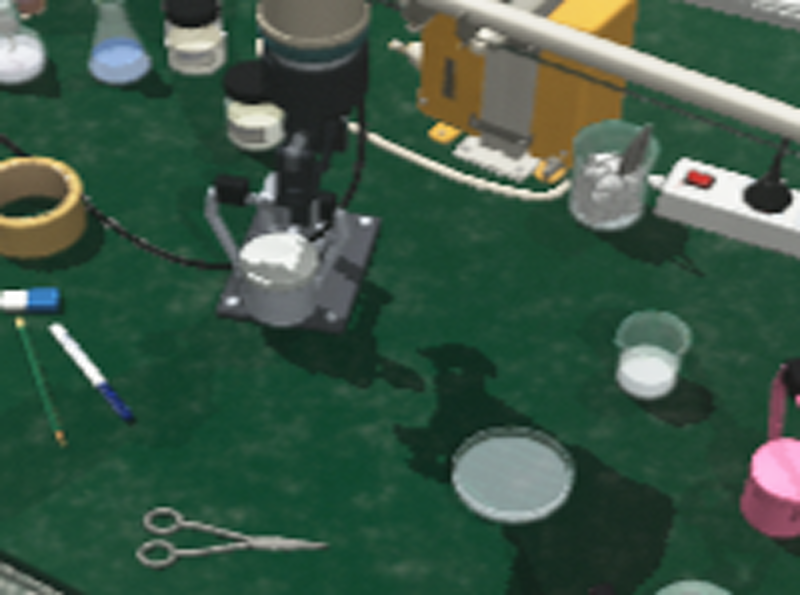

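```bash
python3 - <<'E'
from h import *
D=imaging.get_image("side")
a=cv2.imread("pics/side0.png")
Z=np.array([.45,.893,0])
for dz in (0,13,40):
  for k in (-50,50,0):
    p=np.array([292.2,579.9,200.5+dz])+k*Z; q=proj(D,p); print(dz,k,q.round(1)); cv2.circle(a,tuple(np.round(q).astype(int)),1,(0,0,255),-1)
cv2.imwrite("pics/z9.png",cv2.resize(a[180:330,280:430],None,fx=4,fy=4))
W=imaging.get_image("wrist"); w=W["img"][:,:,::-1].copy()
X=np.array([.943,.332,0]);Y=np.array([-.332,.943,0])
for dz in (0,13,26,39):
 for k in (-43,43):
  for y in (-11,11):
   q=proj(W,np.array([604.1,43.4,154.3+dz])+k*X+y*Y,True); cv2.circle(w,tuple(np.round(q).astype(int)),2,(0,0,255) if dz==0 else (255,dz*6,0),-1)
cv2.imwrite("pics/z10.png",cv2.resize(w[150:350,130:430],None,fx=2.6,fy=2.6))
E
```

```text
0 -50 [361.5 304.8]
0 50 [329.5 331.9]
0 0 [346.3 317.7]
13 -50 [362.2 298.2]
13 50 [330.  324.8]
13 0 [346.9 310.8]
40 -50 [363.7 284.3]
40 50 [331.2 309.7]
40 0 [348.3 296.4]
```

View pics/z9.png

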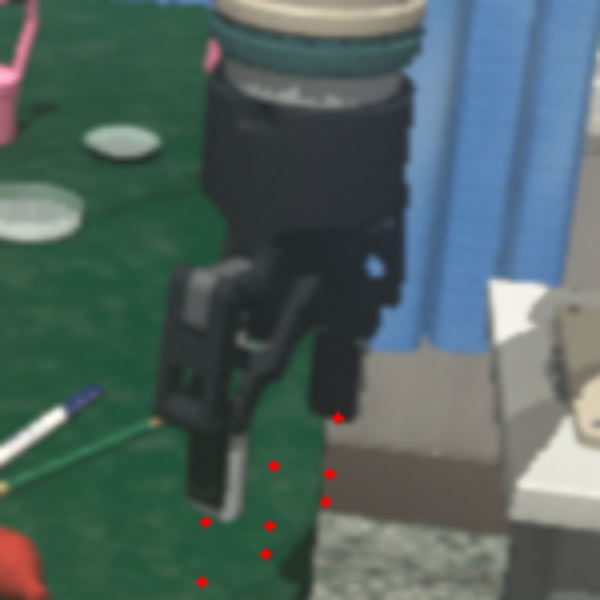

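View pics/z10.png

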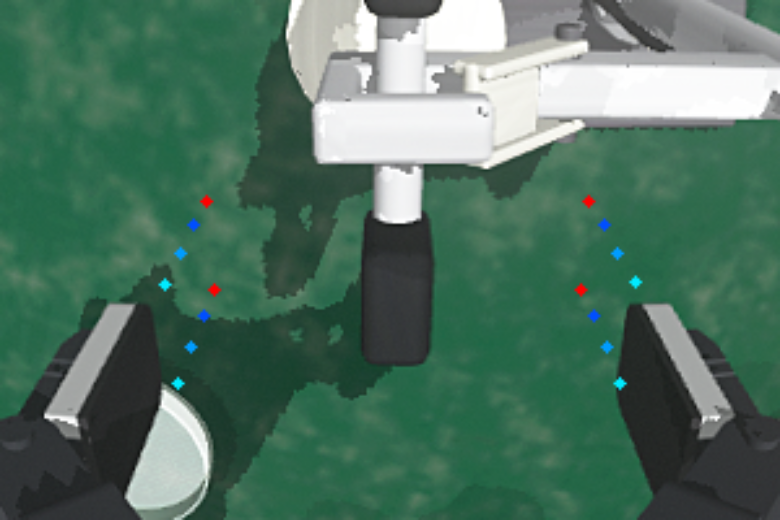

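```bash
python3 -m inch '[1,-0.3,0.6,0.1,0,0,0, 1,-0.3,1.4,0.1,0,0,0, 1,-0.3,2.1,0.1,0,0,0, 1,-0.3,2.6,0.1,0,0,0, 1,-0.3,2.6,0.1,0,0,0]'
python3 - <<'E'
from h import *
d=imaging.get_image("wrist"); cv2.imwrite("pics/w4.png",cv2.resize(d["img"][150:350,130:430,::-1],None,fx=2.6,fy=2.6))
delta([604,44,155])
D=imaging.get_image("side"); cv2.imwrite("pics/z11.png",cv2.resize(D["img"][150:300,160:360,::-1],None,fx=4,fy=4,interpolation=cv2.INTER_CUBIC))
E
```

```text
clock: 4.55
eef_pos: [602.8, 46.5, 126.6]
tool_rot: [-1.573, 0.0, -1.233]
force: [0.4, 0.7, 0.9]
width: 85.4
tcp [603.2  46.4 127.2] rot [-9.007e+01  1.000e-02 -7.066e+01] F [-0.   0.6 -0.1] w 85.5 t 4.6
shift cm [ 0.26 -2.78 -0.01]
```

View pics/w4.png

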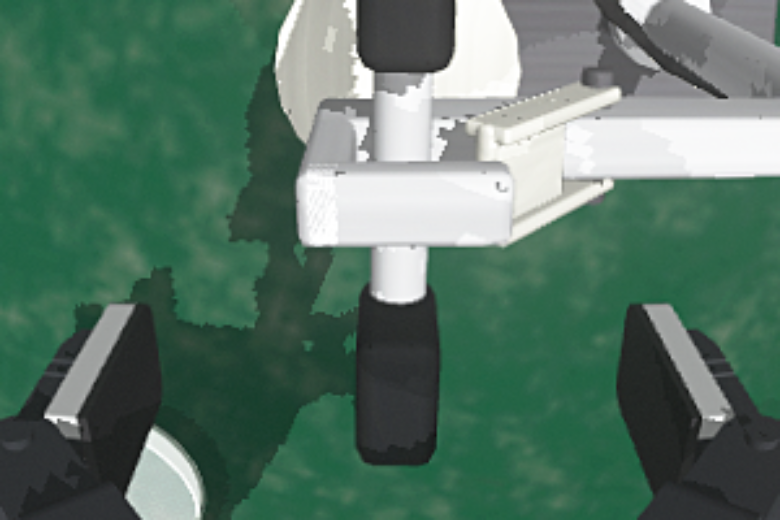

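View pics/z11.png

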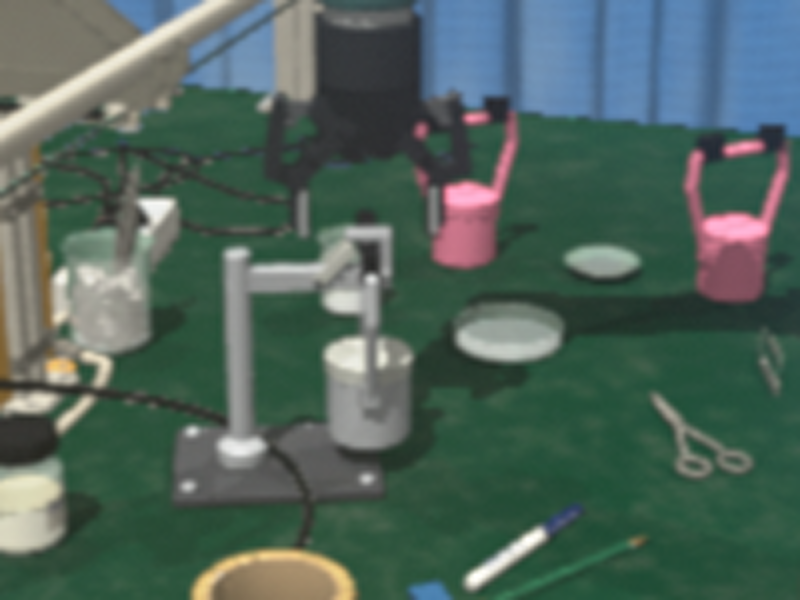

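```bash
python3 -m inch '[0.5,0,0,0,0,0,0, 0.3,0,0,0,0,0,0, 0,0,0,0,0,0,0, 0,0,0,0,0,0,0, 0,0,0,0,0,0,0, 0,0,0,0,0,0,0, 0,0,0,0,0,0,0]'
python3 - <<'E'
from h import *
d=imaging.get_image("wrist"); cv2.imwrite("pics/w5.png",d["img"][:,:,::-1])
delta([604,44,155])
D=imaging.get_image("side"); cv2.imwrite("pics/z12.png",cv2.resize(D["img"][150:300,160:360,::-1],None,fx=4,fy=4,interpolation=cv2.INTER_CUBIC))
E
```

```text
clock: 5.35
eef_pos: [603.7, 46.7, 128.0]
tool_rot: [-1.571, 0.0, -1.233]
force: [-0.2, 0.0, 1.9]
width: 12.9
tcp [603.6  46.7 128. ] rot [-89.99   0.   -70.65] F [-0.8  0.2  2.6] w 12.8 t 5.4
shift cm [ 0.26 -2.7  -0.05]
```

View pics/w5.png

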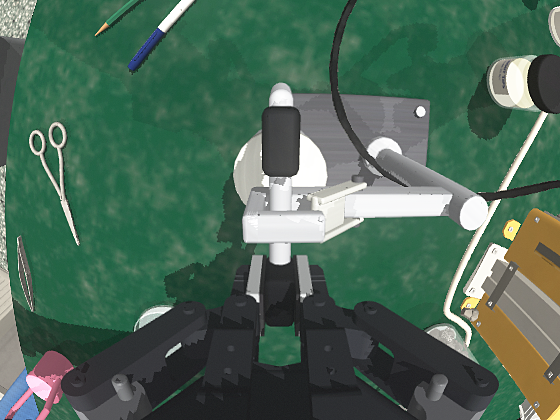

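View pics/z12.png

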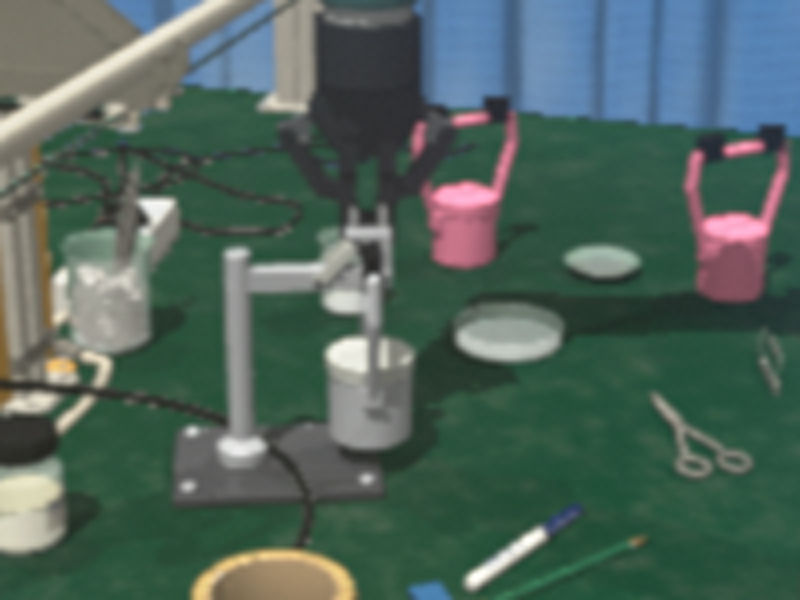

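```bash
python3 -m inch '[0,0,-0.1,0,0,0,0, 0,0,-0.2,0,0,0,0, 0,0,-0.2,0.4,0,0,0, 0,0,-0.2,0.8,0,0,0, 0,0,-0.2,1.2,0,0,0, 0,0,-0.2,1.6,0,0,0, 0,0,-0.2,2.0,0,0,0, 0,0,-0.2,2.4,0,0,0, 0,0,-0.2,2.7,0,0,0, 0,0,-0.2,2.8,0,0,0, 0,0,-0.2,2.8,0,0,0]'
python3 - <<'E'
from h import *
d=imaging.get_image("wrist"); cv2.imwrite("pics/w6.png",cv2.resize(d["img"][80:350,150:520,::-1],None,fx=2.1,fy=2.1))
delta([604,44,155])
D=imaging.get_image("side"); cv2.imwrite("pics/z13.png",cv2.resize(D["img"][180:270,200:300,::-1],None,fx=6,fy=6,interpolation=cv2.INTER_CUBIC))
E
```

```text
clock: 6.55
eef_pos: [629.7, 55.8, 129.7]
tool_rot: [-1.572, 0.0, -1.233]
force: [-4.2, -1.3, -0.2]
width: 13.1
tcp [629.6  55.8 129.7] rot [-9.004e+01  1.000e-02 -7.065e+01] F [-5.5 -2.  -0.1] w 12.8 t 6.6
shift cm [ 0.26 -2.53 -2.81]
```

View pics/w6.png

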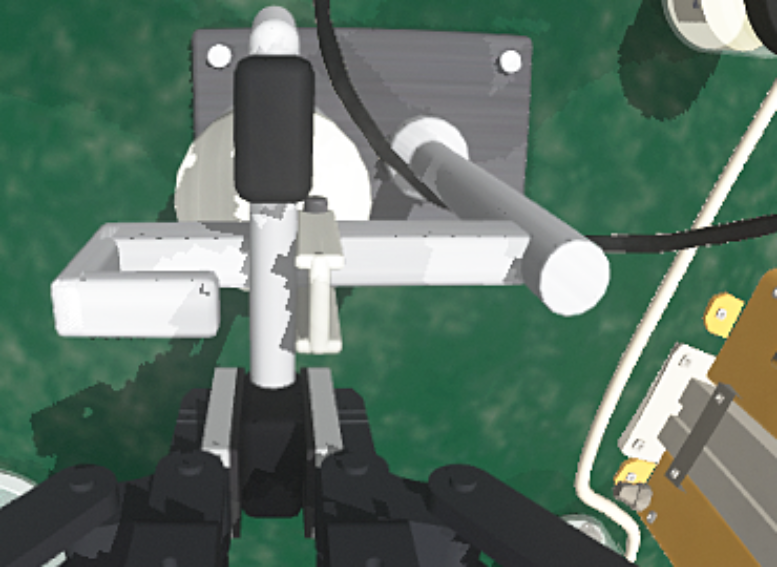

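View pics/z13.png

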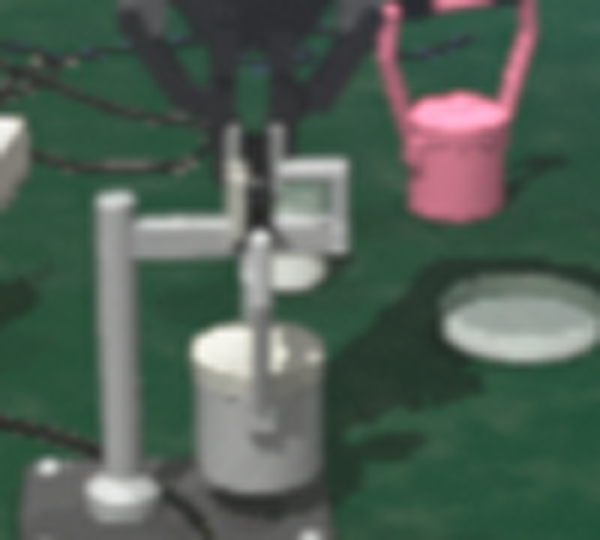

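```bash
python3 -m inch '[0,0,-0.3,0,0,0,0, 0,0,-0.7,0,0,0,0, 0,0,-1.1,0,0,0,0, 0,0,-1.5,0,0,0,0, 0,0,-1.9,0,0,0,0, 0,0,-2.3,0,0,0,0, 0,0,-2.7,0,0,0,0, 0,0,-3.1,0,0,0,0, 0,0,-3.3,0,0,0,0, 0,0,-3.3,0,0,0,0]'
python3 - <<'E'
from h import *
d=imaging.get_image("wrist"); cv2.imwrite("pics/w7.png",cv2.resize(d["img"][80:350,150:520,::-1],None,fx=2.1,fy=2.1))
delta([604,44,155])
D=imaging.get_image("side"); cv2.imwrite("pics/z14.png",cv2.resize(D["img"][180:270,200:300,::-1],None,fx=6,fy=6,interpolation=cv2.INTER_CUBIC))
E
```

```text
clock: 7.65
eef_pos: [630.6, 56.0, 163.3]
tool_rot: [-1.57, -0.0, -1.233]
force: [0.0, 0.4, -2.7]
width: 12.9
tcp [630.3  56.  163. ] rot [-89.96  -0.   -70.64] F [ 0.1 -0.2 -0.9] w 12.7 t 7.7
shift cm [ 0.26  0.8  -2.88]
```

View pics/w7.png

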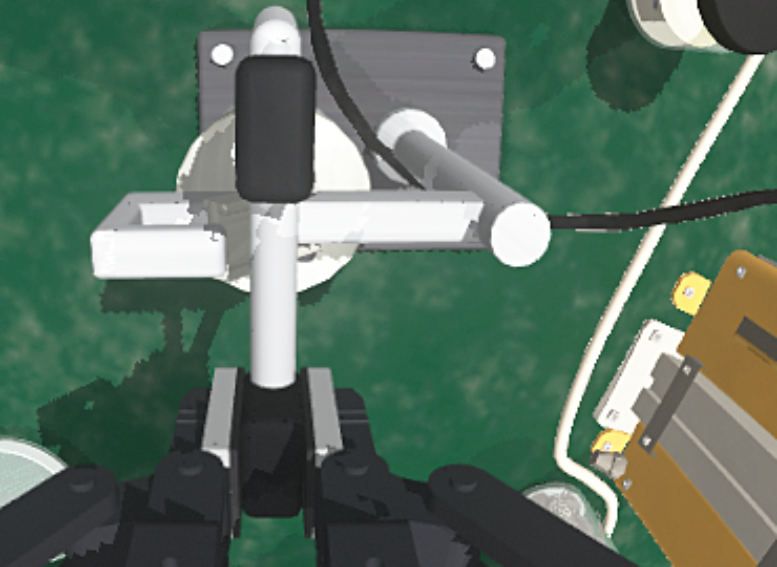

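View pics/z14.png

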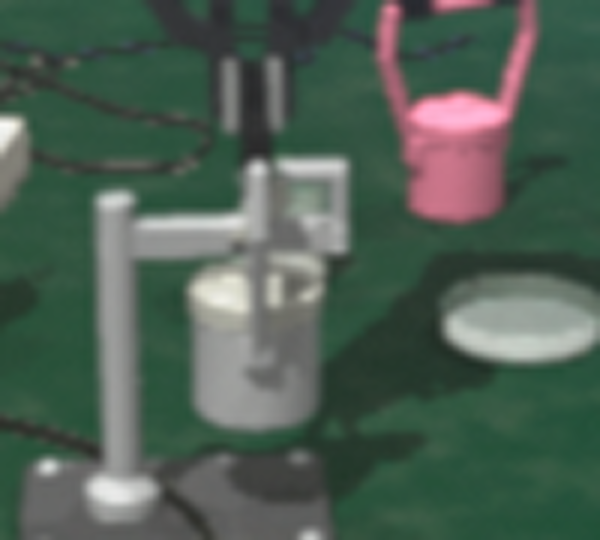

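```bash
python3 -m inch '[0,0,0,-0.5,0,0,0, 0,0,0,-1.5,0,0,0, 0,0,0,-2.5,0,0,0, 0,0,0,-3.5,0,0,0, 0,0,0,-4.5,0,0,0, 0,0,0,-5.5,0,0,0, 0,0,0,-6.5,0,0,0, 0,0,0,-7.5,0,0,0, 0,0,0,-8.5,0,0,0, 0,0,0,-9.5,0,0,0, 0,0,0,-10,0,0,0, 0,0,0,-10,0,0,0]'
python3 - <<'E'
from h import *
d=imaging.get_image("wrist"); cv2.imwrite("pics/w8.png",d["img"][:,:,::-1])
delta([604,44,155])
D=imaging.get_image("side"); cv2.imwrite("pics/z15.png",cv2.resize(D["img"][160:290,190:350,::-1],None,fx=5,fy=5,interpolation=cv2.INTER_CUBIC))
S=imaging.get_image("scene"); cv2.imwrite("pics/s3.png",cv2.resize(S["img"][120:290,180:380,::-1],None,fx=4,fy=3.5,interpolation=cv2.INTER_CUBIC))
E
```

```text
clock: 8.95
eef_pos: [535.0, 22.5, 162.9]
tool_rot: [-1.571, 0.0, -1.234]
force: [-0.3, 0.3, -1.8]
width: 12.8
tcp [535.7  22.7 162.9] rot [-89.97   0.   -70.66] F [ 0.1  0.1 -0.9] w 12.9 t 9.0
shift cm [0.25 0.8  7.14]
```

View pics/w8.png

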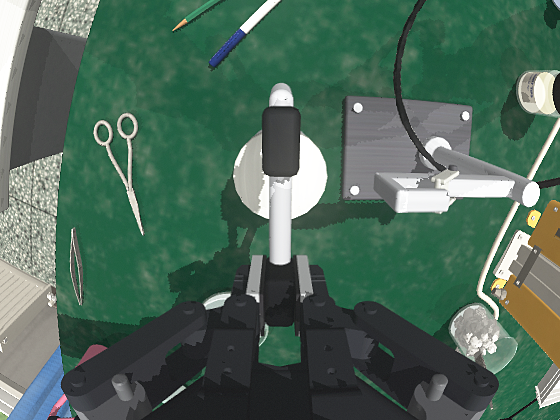

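View pics/z15.png

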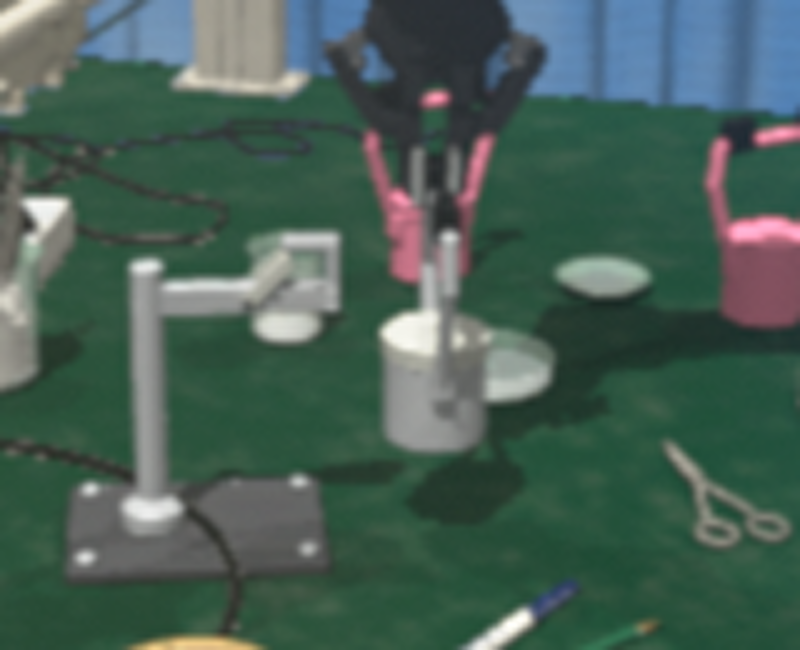

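View pics/s3.png

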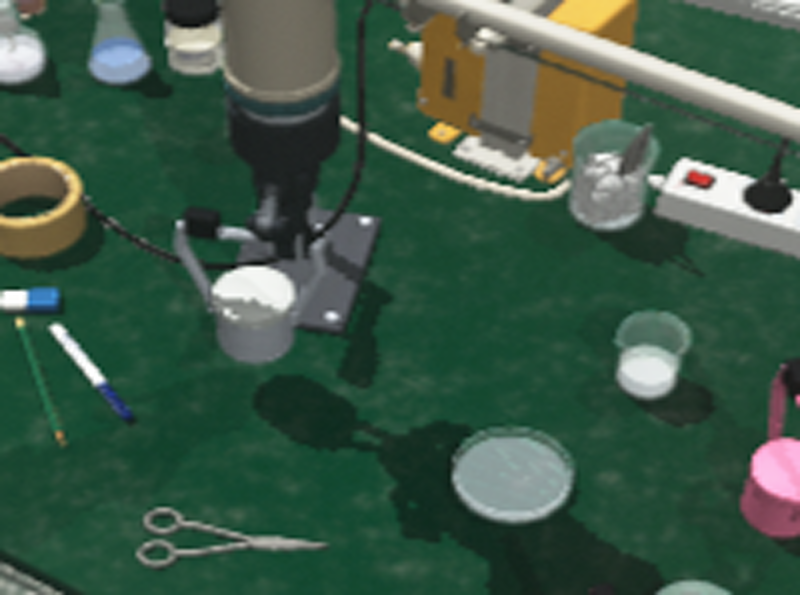

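```bash
python3 - <<'E'
from h import *
S=imaging.get_image("scene"); cv2.imwrite("pics/z16.png",cv2.resize(S["img"][220:290,270:350,::-1],None,fx=8,fy=8,interpolation=cv2.INTER_CUBIC))
i=cv2.imread("pics/side0.png"); cv2.imwrite("pics/z17.png",cv2.resize(i[210:260,260:320],None,fx=10,fy=10,interpolation=cv2.INTER_CUBIC))
E
```

```text
(no output)
```

View pics/z16.png

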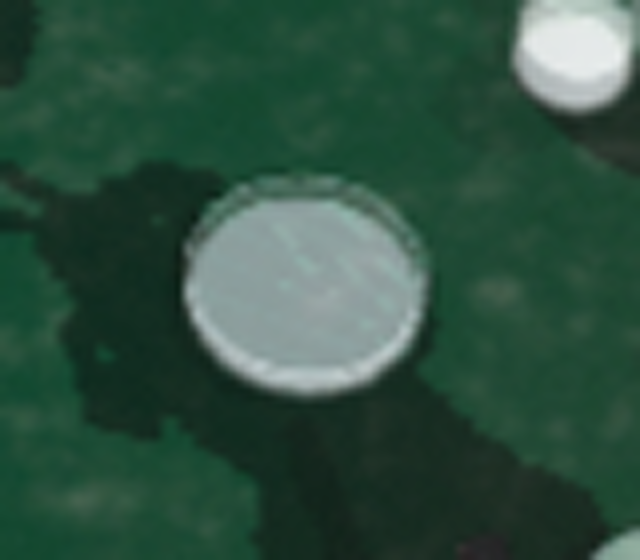

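View pics/z17.png

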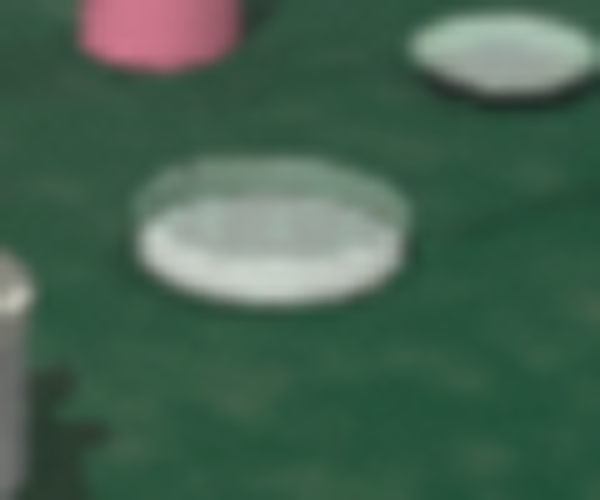

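```bash
python3 - <<'E'
from h import *
S=imaging.get_image("scene");D=imaging.get_image("side")
ds=(S,270+307/8-.4,220+285/8-.4,False); dd=(D,260+272/10-.45,210+229/10-.45,False)
print("dish tri",tri(ds,dd),plane(*ds[:3],8),plane(*dd[:3],8))
for a in [(184,275),(430,275),(307,173)]: print(plane(S,270+a[0]/8-.4,220+a[1]/8-.4,16 if a[1]<200 else 8).round(1))
cs=(S,180+256/4-.4,120+312/3.5-.4,False); cd=(D,190+435/5-.4,160+378/5-.4,False)
print("can centre tri",tri(cs,cd),plane(*cs[:3],96),plane(*cd[:3],96))
s=imaging.get_image("wrist")
t=np.array([535.7,22.7,0]);Y=np.array([-.335,.942,0]);print("can from tcp",t+35*Y)
print(plane(s,280,176,96+34,True), "lid centre wrist")
cv2.imwrite("pics/z18.png",cv2.resize(S["img"][160:230,215:275,::-1],None,fx=8,fy=8,interpolation=cv2.INTER_CUBIC))
cv2.imwrite("pics/z19.png",cv2.resize(D["img"][195:260,250:310,::-1],None,fx=8,fy=8,interpolation=cv2.INTER_CUBIC))
E
```

```text
dish tri (array([ 539.9, -177. ,    6.6]), array([0.9, 0.9])) [ 540.14275072 -177.33528645    8.        ] [ 538.31082884 -172.75261378    8.        ]
[ 518.5 -134.8    8. ]
[ 569.9 -215.2    8. ]
[ 581.  -153.4   16. ]
can centre tri (array([526.8,  51.9,  95.6]), array([1.6, 1.6])) [528.51482938  52.06392338  96.        ] [524.84361114  54.76743681  96.        ]
can from tcp [523.975  55.67    0.   ]
[523.67993093  53.97997457 130.        ] lid centre wrist
```

View pics/z18.png

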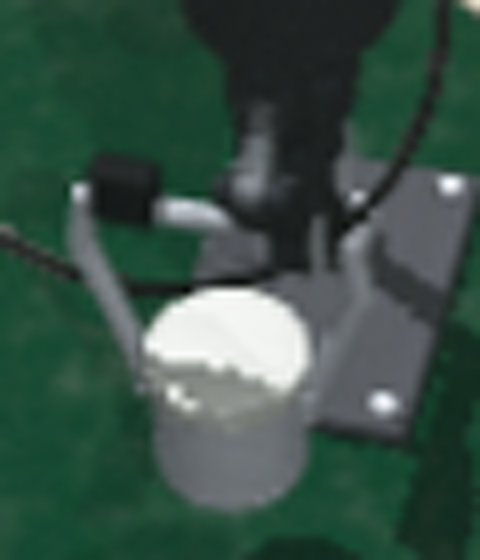

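View pics/z19.png

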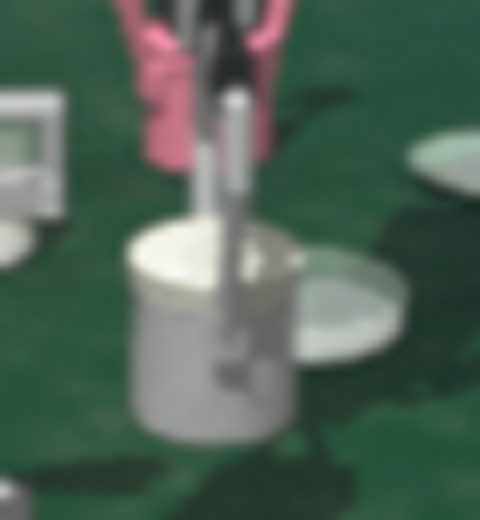

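```bash
python3 - <<'E'
from h import *
S=imaging.get_image("scene"); print("pink1 base",plane(S,376,268,0),"pink2",plane(S,330,332,0))
E
python3 -m inch '[0,0.5,-0.5,-0.15,0,0,0, 0,1.5,-1.2,-0.44,0,0,0, 0,3.5,-2,-1,0,0,0, 0,6,-2,-1.75,0,0,0, 0,8.5,-2,-2.5,0,0,0, 0,11,-2,-3.2,0,0,0, 0,13.5,-2,-3.9,0,0,0, 0,16,-2,-4.65,0,0,0, 0,18.5,-2,-5.4,0,0,0, 0,20.5,-2,-6,0,0,0, 0,21.5,-2,-6.25,0,0,0, 0,22,-2,-6.4,0,0,0]'
```

```text
pink1 base [ 616.5474289  -373.46827979    0.        ] pink2 [ 357.178038   -352.75823131    0.        ]
clock: 10.55
eef_pos: [548.0, -207.8, 183.2]
tool_rot: [-1.571, -0.001, -1.235]
force: [0.0, 0.9, -1.4]
width: 13.0
```

```bash
python3 - <<'E'
from h import *
delta([548,-207,102])
S=imaging.get_image("scene");D=imaging.get_image("side")
cv2.imwrite("pics/z20.png",cv2.resize(S["img"][195:275,260:350,::-1],None,fx=7,fy=7,interpolation=cv2.INTER_CUBIC))
cv2.imwrite("pics/z21.png",cv2.resize(D["img"][180:250,245:325,::-1],None,fx=8,fy=8,interpolation=cv2.INTER_CUBIC))
E
```

```text
tcp [ 548.  -207.8  183.2] rot [-8.999e+01 -4.000e-02 -7.077e+01] F [ 0.   0.9 -1.4] w 13.0 t 10.55
shift cm [-0.08  8.12  0.02]
```

View pics/z20.png

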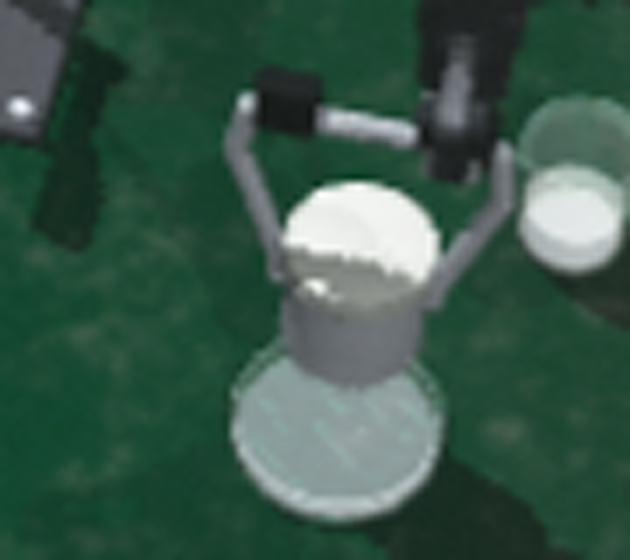

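View pics/z21.png

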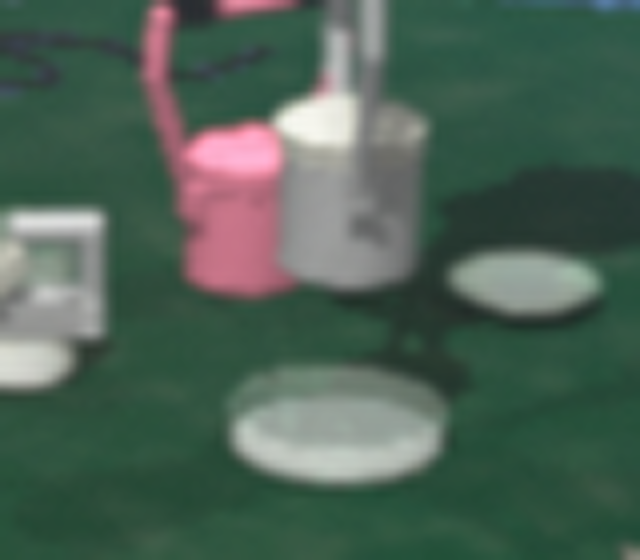

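```bash
python3 - <<'E'
from h import *
S=imaging.get_image("scene");D=imaging.get_image("side")
cs=(S,260+357/7-.4,195+285/7-.4,False); cd=(D,245+351/8-.4,180+191/8-.4,False)
print("can",tri(cs,cd),plane(*cs[:3],116),plane(*cd[:3],116))
ds=(S,260+337/7-.4,195+(325+522)/14-.4,False); dd=(D,245+338/8-.4,180+(365+485)/16-.4,False)
print("dish",tri(ds,dd),plane(*ds[:3],8),plane(*dd[:3],8))
delta([548,-207,102])
E
```

```text
can (array([ 538. , -178.9,  113.9]), array([1.7, 1.7])) [ 538.65886863 -179.2894684   116.        ] [ 535.04958981 -170.4103444   116.        ]
dish (array([ 539.7, -176.1,    6.2]), array([1.3, 1.3])) [ 540.15688326 -176.49981289    8.        ] [ 537.4966931  -170.49139725    8.        ]
tcp [ 548.3 -204.7  182.8] rot [-8.999e+01  6.000e-02 -7.057e+01] F [-0.3  0.2 -1.8] w 12.8 t 10.75
shift cm [ 0.22  8.08 -0.11]
```

```bash
python3 -m inch '[0,0.05,0.7,0.14,0,0,0, 0,0.05,1.7,0.14,0,0,0, 0,0.05,2.7,0.14,0,0,0, 0,0.05,3.7,0.14,0,0,0, 0,0.05,4.7,0.14,0,0,0, 0,0.05,5.7,0.14,0,0,0, 0,0.05,6.5,0.14,0,0,0, 0,0.05,7.1,0.14,0,0,0, 0,0.05,7.4,0.14,0,0,0, 0,0.05,7.4,0.14,0,0,0, 0,0.05,7.4,0.14,0,0,0]'
python3 - <<'E'
from h import *
delta([548,-207,102])
S=imaging.get_image("scene");D=imaging.get_image("side")
cv2.imwrite("pics/z22.png",cv2.resize(S["img"][195:275,260:350,::-1],None,fx=7,fy=7,interpolation=cv2.INTER_CUBIC))
cv2.imwrite("pics/z23.png",cv2.resize(D["img"][180:250,245:325,::-1],None,fx=8,fy=8,interpolation=cv2.INTER_CUBIC))
E
```

```text
clock: 11.85
eef_pos: [549.9, -206.2, 109.1]
tool_rot: [-1.57, -0.0, -1.233]
force: [-0.0, -0.2, -0.3]
width: 12.8
tcp [ 549.9 -206.2  109.1] rot [-8.997e+01 -2.000e-02 -7.065e+01] F [-0.  -0.2 -0.3] w 12.8 t 11.85
shift cm [ 0.01  0.71 -0.21]
```

View pics/z22.png

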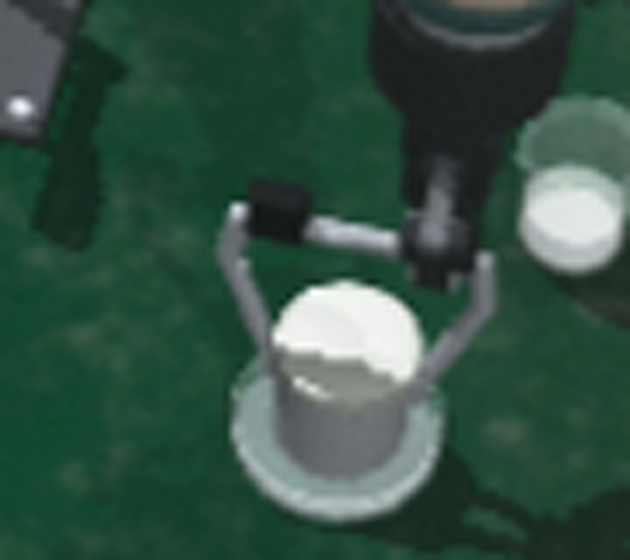

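View pics/z23.png

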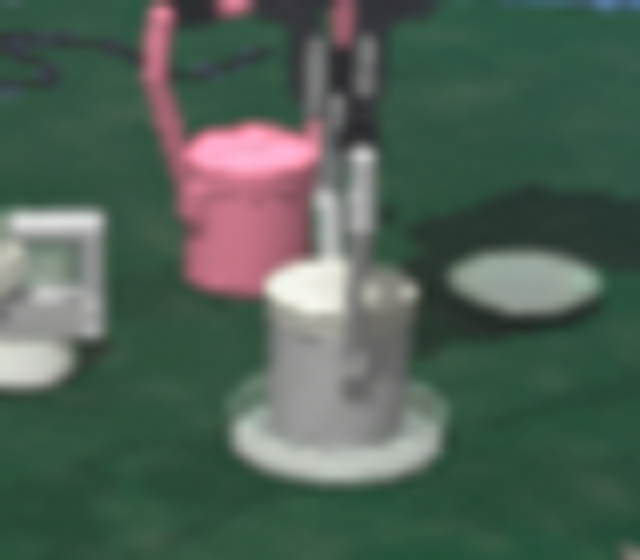

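```bash
python3 -m inch '[0,0,0.1,0,0,0,0, 0,0,0.2,0,0,0,0, 0,0,0.3,0,0,0,0, 0,0,0.4,0,0,0,0, 0,0,0.4,0,0,0,0, 0,0,0.4,0,0,0,0]'; python3 -m inch '[0,0,0.05,0,0,0,0, 0,0,0.1,0,0,0,0, 0,0,0.1,0,0,0,0]'; python3 -m inch '[0,0,0.05,0,0,0,0, 0,0,0.1,0,0,0,0, 0,0,0.1,0,0,0,0]'
```

```text
clock: 12.55
eef_pos: [549.7, -206.0, 104.7]
tool_rot: [-1.571, 0.0, -1.233]
force: [0.4, 0.2, -0.8]
width: 12.7
clock: 12.85
eef_pos: [549.6, -206.0, 103.7]
tool_rot: [-1.571, 0.0, -1.233]
force: [-0.0, -0.5, -1.7]
width: 13.1
clock: 13.15
eef_pos: [550.0, -206.2, 103.3]
tool_rot: [-1.57, -0.0, -1.233]
force: [-0.6, 0.1, 3.5]
width: 12.4
```

```bash
python3 -m inch '[0,0,0,0,0,0,0, 0,0,0.03,0,0,0,0, 0,0,0.03,0,0,0,0]'
python3 - <<'E'
from h import *
delta([548,-207,102])
S=imaging.get_image("scene");D=imaging.get_image("side")
cv2.imwrite("pics/z24.png",cv2.resize(S["img"][195:275,260:350,::-1],None,fx=7,fy=7,interpolation=cv2.INTER_CUBIC))
cv2.imwrite("pics/z25.png",cv2.resize(D["img"][180:250,245:325,::-1],None,fx=8,fy=8,interpolation=cv2.INTER_CUBIC))
E
```

```text
clock: 13.45
eef_pos: [550.1, -206.4, 103.3]
tool_rot: [-1.57, -0.001, -1.233]
force: [-1.3, -0.1, 7.7]
width: 13.1
tcp [ 550.1 -206.4  103.3] rot [-8.995e+01 -4.000e-02 -7.066e+01] F [-1.3 -0.1  7.7] w 13.1 t 13.45
shift cm [-0.01  0.13 -0.22]
```

View pics/z24.png

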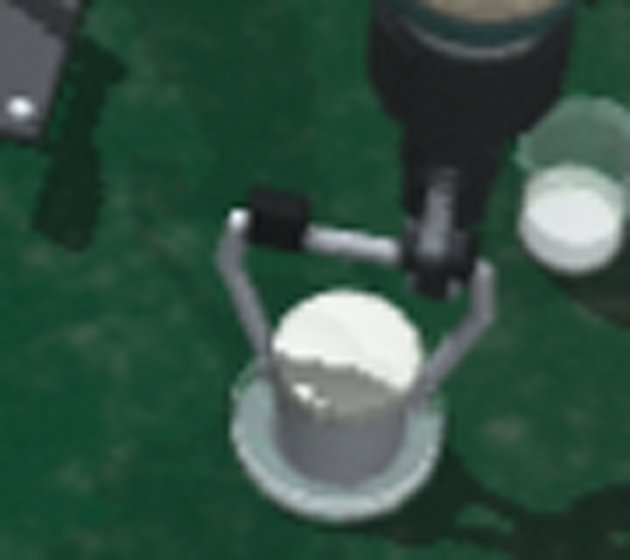

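View pics/z25.png

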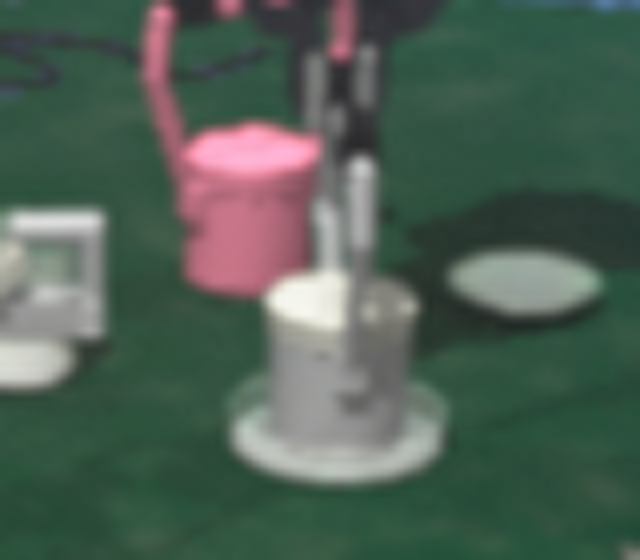

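```bash
python3 -m inch '[0,0,-0.06,0,0,0,0, 0,0,-0.06,0,0,0,0, 0.25,0,-0.06,0,0,0,0, 0.4,0,-0.06,0,0,0,0, 0.7,0,-0.06,0,0,0,0, 0.7,0,-0.06,0,0,0,0, 0.7,0,-0.06,0,0,0,0]'; python3 -c "
from h import *
delta([0,0,0])
S=imaging.get_image('scene');cv2.imwrite('pics/z26.png',cv2.resize(S['img'][180:275,250:360,::-1],None,fx=6,fy=6,interpolation=cv2.INTER_CUBIC))
"
```

```text
clock: 14.25
eef_pos: [549.6, -206.0, 102.9]
tool_rot: [-1.571, 0.0, -1.233]
force: [0.1, -0.6, -0.3]
width: 59.9
tcp [ 549.6 -206.   102.9] rot [-9.001e+01  1.000e-02 -7.065e+01] F [ 0.1 -0.6 -0.3] w 59.9 t 14.25
shift cm [-37.65  10.31 -45.03]
```

View pics/z26.png

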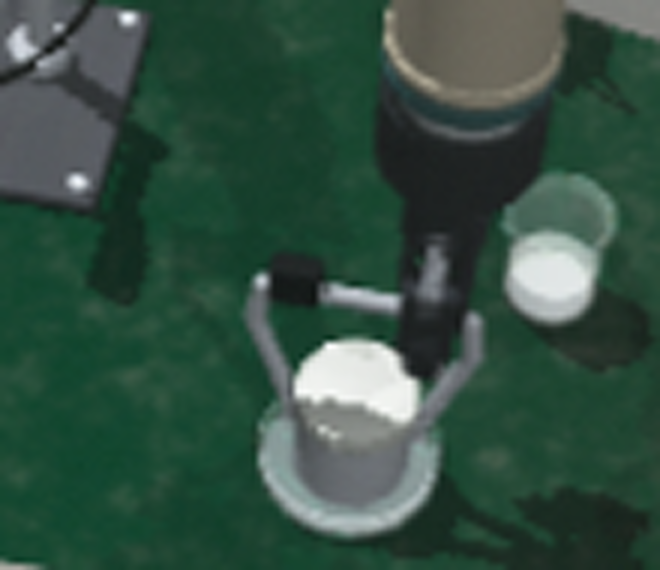

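Released, and the canister stands. Rising straight up.

```bash
python3 -m inch '[0.7,0,-0.5,0,0,0,0, 0.7,0,-1.5,0,0,0,0, 0.7,0,-3,0,0,0,0, 0.7,0,-5,0,0,0,0, 0.7,0,-8,0,0,0,0, 0.7,0,-11,0,0,0,0, 0.7,0,-14,0,0,0,0, 0.7,0,-15,0,0,0,0, 0.7,0,-15,0,0,0,0, 0.7,0,-15,0,0,0,0, 0.7,0,-15,0,0,0,0]'; python3 -c "
from h import *
delta([0,0,0])
S=imaging.get_image('scene');cv2.imwrite('pics/s9.png',S['img'][:,:,::-1])
D=imaging.get_image('side');cv2.imwrite('pics/z27.png',cv2.resize(D['img'][160:290,190:350,::-1],None,fx=5,fy=5,interpolation=cv2.INTER_CUBIC))
cv2.imwrite('pics/z28.png',cv2.resize(S['img'][180:275,250:360,::-1],None,fx=6,fy=6,interpolation=cv2.INTER_CUBIC))
"
```

```text
clock: 15.4
eef_pos: [548.7, -205.5, 251.6]
tool_rot: [-1.573, 0.002, -1.233]
force: [0.1, 0.3, 0.2]
width: 60.3
tcp [ 548.7 -205.5  251.6] rot [-90.13   0.11 -70.64] F [0.1 0.3 0.2] w 60.3 t 15.4
shift cm [-37.53  25.33 -44.9 ]
```

View pics/z28.png

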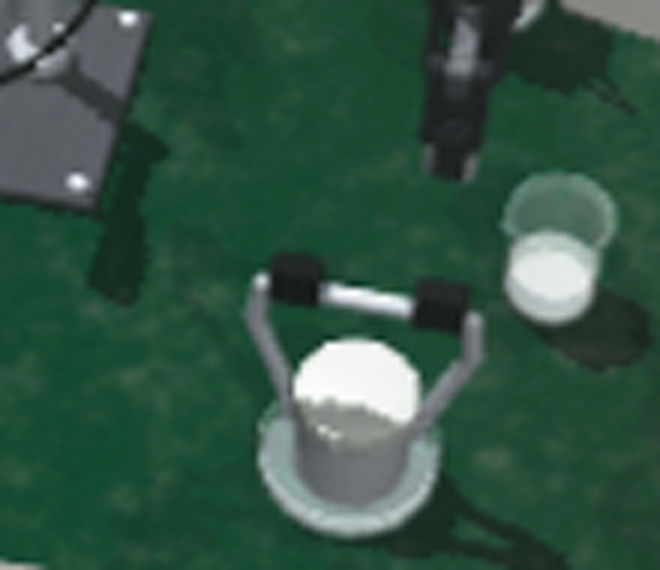

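View pics/z27.png

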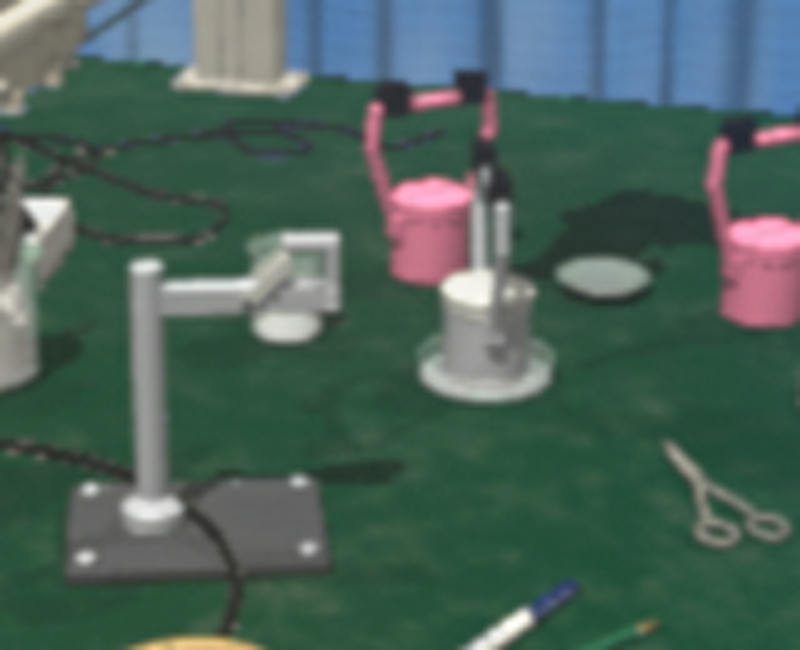

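The canister stands upright in the middle of the dish, the keeper is closed, and the gripper is clear of everything.

```bash
python3 -c "
from cell import finish_job
print(finish_job())"
```

```text
the job is handed in; nothing more can be done
None
```

The canister is off the hook and standing upright in the flat-bottomed dish. I handed the job in at about 15.5 s; no verdict is reported.

**What I did**
- I took the canister by its right grip and drew the bar about 28 mm back. The wrist image showed the keeper swung open, and the tool force was about 5.5 N.
- I lifted the bar about 33 mm behind the nose, brought it 100 mm forward over the nose, and carried the canister to the dish.
- I lowered it while still held until the floor pushed back with about 8 N, then opened the fingers and rose straight up.

**Last checks**
- The final scene and side pictures show the canister upright and roughly centred in the dish, with the dish flat.
- The keeper is closed, and the watch glass and beaker look unmoved. I did not look at the tape and eraser again at the end, but nothing went near them.
- The gripper hangs free above, with about 0 N on the tool.

**What disagreed**
- The open fingertips looked about 38 mm higher in the images than the reported TCP (13 mm is expected from the swing). I corrected the grasp height from the pictures and went 26 mm lower.
- My first wrist measurement was about 8 mm off because the arm was still settling, so I measured again before grasping.
- The side camera put points about 5 mm away from the other views, which was within the room I had.

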